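# Open the flush locker hatch by its ring pull and stow the tape measure

## Task

The wooden locker on the bench has a flush green hatch with a brass ring pull folded into its steel dish. With the hatch still shut, flip the ring pull up until it stands, then lift the hatch by it and swing it right over until it stands upright or beyond. Take the yellow tape measure that stands on the right-hand bench, set it down gently and upright on the floor of the locker, and leave the hatch standing open for more tools to follow, without disturbing the water bottle, the mug, the rubbing block or anything else around.

Things in the scene. Friction and masses are not known exactly. Their poses are not given: they have to be found in the camera images.
- locker: Fixed wooden box on the bench with grey corner irons, 212 mm (its x) by 187 mm (its y), 105 mm high; origin at the centre of its underside, z up. Walls 20 mm thick, floor 10 mm thick, so the inside is 172 x 147 mm. Its open top is filled by a green hatch, flush with the rim, hinged at the +x side of the opening; the free edge of the hatch is at the -x side. Position and yaw vary.
- hatch_hinge (a point): Middle of the hatch's hinge axis, at (86, 0, 105) mm in the locker's frame; the axis runs along the locker's y. The hatch panel is 143 mm wide, 14 mm thick and its free edge is 170 mm from the axis. Let into it is a steel dish, open to above, 27 mm deep inside, from 44 to 152 mm from the axis and 77 mm wide; the dish stands out 16 mm below the panel, so when the hatch is upright the dish stands into the space over the well, to 30 mm from the panel's outer face.
- hatch (a joint): Opening angle of the hatch, rad: 0 shut and flush, 1.57 upright, stop at 1.80 (leaning back a little beyond upright, with its painted outer face to the locker's +x side). Weighs 0.5 kg; its stiff friction hinge holds it at any angle; lifting it takes some 7 N at the ring pull.
- ring_pull (a joint): Angle of the brass ring pull to the hatch, rad: 0 folded flat in the dish, 1.57 square to the hatch's outer face, stop at 2.30 (leaning to the hatch's free edge). Starts at or just above 0. Light friction (under 1 N at the bar) keeps it where it is left. Its pivot axis is parallel to the hatch's hinge, 143 mm from the hinge axis and 8 mm below the hatch's outer face; folded, it points from the pivot to the hinge.
- ring_bar (a point): Middle of the ring pull's straight grip bar, on its centre line: a round brass bar 9 mm thick, parallel to the hatch's hinge, 55 mm from the ring's pivot. It is free for 46 mm along its length between the rounded corners; the two side arms are 66 mm apart (centre lines). Folded it lies 88 mm from the hinge axis and 8 mm below the hatch face, with 40 mm of open dish on either side of it and 15 mm below it.
- tape: Yellow tape measure case standing on the right-hand bench, 55 mm (its x) by 85 mm (its y, with the short blade end standing out low down at +y) by 62 mm high, 0.25 kg; origin at the centre of its underside. The case proper reaches from -44 to +30 mm in y and measures 58 mm across x, where it can be gripped.
- well_floor (a point): Centre of the locker's inner floor, 10 mm above the bench; axes as the locker's.
- bottle: Blue water bottle, 74 mm across, 302 mm high; origin under its centre. Bystander.
- mug: Yellow mug, 84 x 107 x 88 mm; origin under its centre. Bystander.
- rub_block: Grey rubbing block, 66 x 79 x 30 mm; origin under its centre. Bystander.
There are look-alikes about, which are no part of the job. What is shaped like the tape but orange or turquoise is not meant.

How it is judged:
On the way, in this order (a step that is already met when the one before it is completed fails the run):
1. the ring pull is flipped up (more than 1.2 rad) while the hatch is still shut (less than 0.12 rad) (value of joint ring_pull above 1.2 rad and value of joint hatch below 0.12 rad), for 0.1 s.
2. the hatch is swung open to upright or beyond (more than 1.4 rad) while the tape measure is not yet in the locker (value of joint hatch above 1.4 rad and horizontal distance between tape and well_floor above 0.12 m), for 0.2 s.
At the end, for the whole second after the job is handed in: The hatch stands open at more than 1.4 rad and is still; the tape measure stands upright (within 0.2 rad) and at rest on the locker's inner floor (its underside less than 10 mm above that floor, its origin within the well: 80 mm either way in the locker's x, 70 mm in y) (value of joint hatch above 1.4 rad and x of tape in the frame of well_floor between -0.08 and 0.08 m and y of tape in the frame of well_floor between -0.07 and 0.07 m and height (world z) of tape below 0.02 m and angle between tape's own z axis and vertical below 0.2 rad and linear speed of tape below 0.02 m/s and velocity of joint hatch between -0.05 and 0.05 rad/s); the robot touches nothing.
It fails at once if the tape measure falls or is flung into the locker (faster than 0.6 m/s while inside the well) (horizontal distance between tape and well_floor below 0.08 m and height (world z) of tape below 0.09 m and linear speed of tape above 0.6 m/s).
It fails at once if a bystander (bottle, mug, rubbing block) is moved more than 30 mm (distance of any of bottle, mug, rub_block from where it was at the start of the episode above 0.03 m).
It also fails if it takes over 69 s, if anything falls off the work surface, if the arm or the gripper's body presses on something with over 40 N, if the wrist force passes 120 N, or if a joint passes its speed limit or range.

## Robot

A 6-joint arm with a two-finger parallel gripper is mounted at the origin on a cart in front of the work surface, level with it; the furniture and walls round the work are solid. World frame = base frame: x ahead of the robot, y to its left, z up, the work surface at z = 0. Lengths are in m, angles in rad, forces in N, time in s.
With the tool pointing down it reaches from about 0.325 to 0.875 m from the base axis. Payload 4.4 kg.
Tool frame: the origin (TCP) lies between the finger pads; the fingertips stand 25 mm ahead of it and the grasp point (between the pads) lies 6 mm ahead of it; z points along the fingers, y is the line along which they close (so a half turn about z gives the same grasp; the last joint's range is limited). The gripper opens to 85 mm and grips with 20 to 120 N. Pads are 22 mm wide; open, the fingers measure 114 mm over their backs; the gripper's body (76 mm by 85 mm) begins 54 mm behind the grasp point. The pads swing forward as they close: fully open they stand 13 mm farther back than shut.
Start: joints at [1.198, 0.207, 1.542, -0, 1.393, -0.15], TCP at [0.127, 0.561, 0.256] pointing down, gripper open.
Joint ranges: [-2.73, 2.73], [-0.86, 2.22], [0.23, 2.46], [-1.11, 4.25], [0.08, 2.63], [-2.82, 2.82]. Speed limits (rad/s): [2.79, 2.79, 3.14, 3.14, 3.14, 3.14].

## Interface

Orientations are given as [roll, pitch, yaw] about the fixed x, y, z axes, in that order (R = Rz(yaw) Ry(pitch) Rx(roll)).
In Python, from cell import env gives the robot as it stands. The module is installed in compiled form; this text tells all that it offers.
- The arm moves only by the shell command python3 -m pendant 'ROWS' [FORCE]. ROWS is JSON, a list of rows, each a list of 7 numbers: the shift along the tool's x, y, z as a fraction of full scale, then the turn, a rotation vector about the tool's x, y, z as a fraction of full scale, then the gripper command: -1 is fully open, 1 is shut, values between are in proportion. A call has 1 to 20 rows; each row shifts and turns the commanded pose from where the row before left it, along the tool's axes as they then stand; what a row does not reach is not made up. Full scale, the value 1, is 0.02 m for a shift and 0.08 rad for a turn. A row lasts 1/12 s, in which the tool goes at most 41.7 mm and 7.16 degrees, less where a joint would pass 70% of its speed; a pose out of reach is approached as far as the arm can. A call with a number of a shift or a turn outside -1 to 1 is refused whole. A call with a gripper value outside its range is refused whole. The fingers move at their own pace and stop on an object; FORCE is the grip in N (left out, the last holds). Time passes only in rows, so rows that do not move let the fingers close. It gives the time, the measured TCP pose, the force, the opening and the grip force at its end, in the units of the state.
- env.state(): the state, without advancing time (a new reading comes with each control period).
- env.get_image(name): name is "scene" or "side" or "wrist"; returns the picture (400x640x3 uint8, red, green, blue); there is no depth.
- env.camera_info(name): a dict with "vfov" (degrees; the focal length in pixels is half the picture's height over the tangent of half this angle, whatever the lens; pixels are square), "cx", "cy" (the principal point, pixels), "position" and "orientation" of the camera in the world; the wrist camera has in their place "hand_eye" (4x4, takes a point from camera to tool coordinates, whose origin is the TCP and whose axes are the flange's). Camera axes: x right, y up, looking along -z (the intrinsics and any distortion apply to the point x, -y, -z); pixel columns grow to the right and rows downward; lengths in m; the calibration is good to about 2 mm. A picture is of the moment at which its call begins: read the wrist's pose just before it. camera_info takes no time and is no camera call.
- env.job_done(): hands the job in; it is judged then, once.
The state is a dict: "time": time; "qpos": joint angles; "dq": joint speeds; "joint_torque": joint torques, N m; "position": TCP position; "tool_rot": TCP orientation; "contact_force": force on the tool from outside, world axes, zero at the start; "torque": the same for the moment, N m; "grip_width": finger opening in m; "finger_force": force on a finger pad.
Only numpy, scipy, OpenCV 4.12 (cv2) and the standard library are available. Lean on these libraries where they do the work, as an engineer would, in place of code of your own. Each camera call takes 0.05 s, during which the arm holds its last target. There are 200 camera calls.

## Working session

There is one attempt and no reset: what is moved stays moved. The work goes in short steps, Python scripts to look and compute and a shell command to move; the robot and the scene stay as the last step left them, time stands still between calls to the robot, and variables do not carry over. Pictures are saved under pics/ and viewed, at most 10 in all, crops included, and the job is handed in when it is done.

```bash
mkdir -p pics; python3 - <<'E'
from cell import env
import cv2
for n in("scene","side"):
    print(n,env.camera_info(n)); cv2.imwrite(f"pics/{n}0.png",env.get_image(n)[:,:,::-1])
print(env.camera_info("wrist")); s=env.state(); print(s)
E
```

```text
scene {'vfov': 54.21731229857101, 'cx': 321.8327056577545, 'cy': 196.1155236365956, 'position': array([ 0.01593154, -0.7397027 ,  0.79961127]), 'orientation': array([ 0.92016732, -0.0141871 , -0.67325282])}
side {'vfov': 52.83996789556093, 'cx': 321.80415191149785, 'cy': 195.88809892711134, 'position': array([ 0.15710443, -0.98941572,  0.57254262]), 'orientation': array([ 1.16017871, -0.01775244, -0.43130586])}
{'vfov': 66.6215034946236, 'cx': 325.6975195171619, 'cy': 195.0177341333712, 'hand_eye': array([[ 9.87842629e-04,  9.44773174e-01,  3.27723471e-01,
         8.55436841e-02],
       [ 9.99999504e-01, -8.90851438e-04, -4.46076070e-04,
        -1.61699822e-04],
       [-1.29487779e-04,  3.27723749e-01, -9.44773586e-01,
        -1.17802299e-01],
       [ 0.00000000e+00,  0.00000000e+00,  0.00000000e+00,
         1.00000000e+00]])}
{'time': 0.1, 'qpos': array([ 1.19852351e+00,  2.07373784e-01,  1.54284421e+00, -6.43701268e-06,
        1.39348956e+00, -1.50485816e-01]), 'dq': array([-3.51061645e-04, -8.59216705e-04, -1.56144548e-03,  2.31485669e-04,
        4.01115425e-04, -2.04408147e-05]), 'joint_torque': array([-1.12272188e-03, -3.84099019e+01, -2.92544818e+01, -2.71222425e-04,
        5.00127077e-03,  5.57454840e-06]), 'position': array([0.12625282, 0.56030869, 0.25520396]), 'tool_rot': array([-3.13950071e+00, -3.10799898e-04,  2.91980647e+00]), 'contact_force': array([ 0.68627119, -0.04392937,  0.39319468]), 'torque': array([0.009172  , 0.00177683, 0.0103327 ]), 'finger_force': 0.0, 'grip_width': 0.08557244583207109}
```

View pics/scene0.png

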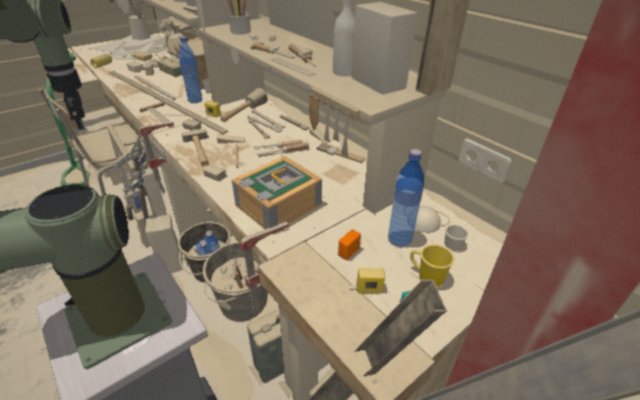

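View pics/side0.png

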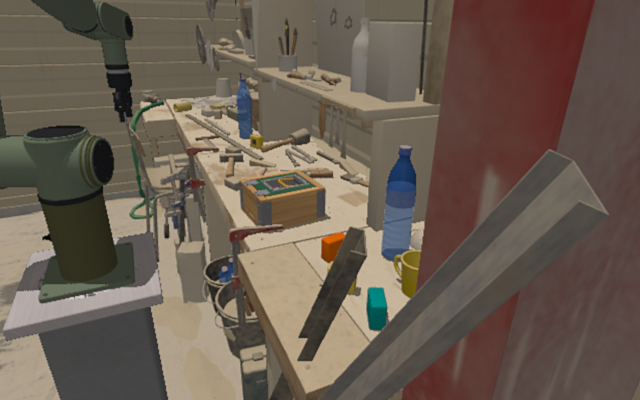

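```bash
cat > h.py <<'E'
from cell import env
import cv2, numpy as np
from scipy.spatial.transform import Rotation as R
def cam(name, st=None):
    i=env.camera_info(name); f=200/np.tan(np.radians(i['vfov'])/2)
    if name=='wrist':
        T=np.eye(4); T[:3,:3]=R.from_euler('xyz',st['tool_rot']).as_matrix(); T[:3,3]=st['position']
        T=T@i['hand_eye']; return f,i['cx'],i['cy'],T[:3,:3],T[:3,3]
    return f,i['cx'],i['cy'],R.from_euler('xyz',i['orientation']).as_matrix(),i['position']
def pix2w(c,u,v,z):
    f,cx,cy,Rm,p=c; d=Rm@np.array([(u-cx)/f,-(v-cy)/f,-1]); return p+d*(z-p[2])/d[2]
def w2pix(c,P):
    f,cx,cy,Rm,p=c; q=(np.atleast_2d(P)-p)@Rm; return np.c_[cx+f*q[:,0]/-q[:,2],cy-f*q[:,1]/-q[:,2]]
def crop(src,x0,y0,x1,y1,k,out):
    im=cv2.imread(src)[y0:y1,x0:x1]; cv2.imwrite(out,cv2.resize(im,None,fx=k,fy=k,interpolation=cv2.INTER_CUBIC))
E
python3 - <<'E'
from h import *
a=cv2.imread('pics/scene0.png')
A=cv2.resize(a[145:235,225:330],None,fx=6,fy=6,interpolation=2)
B=cv2.resize(a[215:315,325:475],None,fx=5,fy=5,interpolation=2)
cv2.imwrite('pics/c1.png',A);cv2.imwrite('pics/c2.png',B)
E
```

```text
(no output)
```

View pics/c1.png

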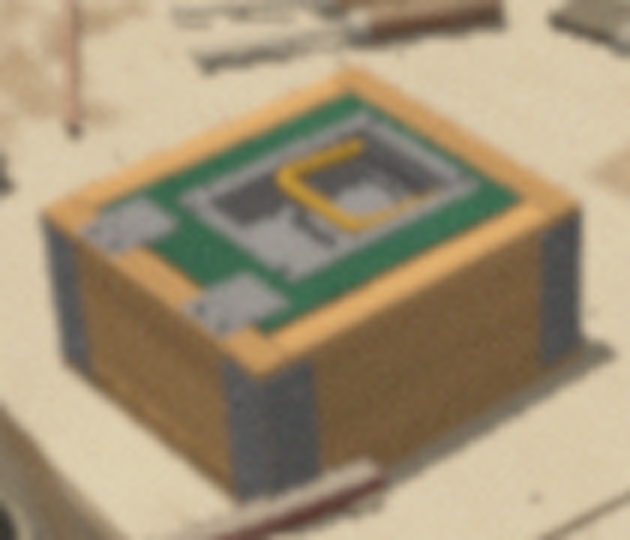

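View pics/c2.png

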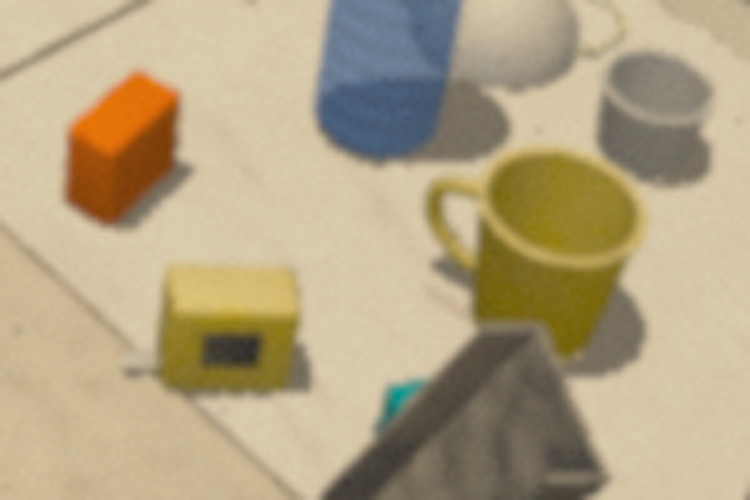

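c1 shows the hatch's hinges on the left/near side of the locker (scene px ~(247,182) and (264,195)), i.e. toward the robot, with the ring bar at about (273,175)–(283,182). c2: yellow candidates are the case with blade and window at scene (370,280) on the right bench, versus the yellow object at (212,108) on the far bench; orange (349,244) and turquoise (405,297) are decoys. The one at (370,280) is meant: it is yellow, on the right-hand bench and has the blade end to the left.

```bash
python3 - <<'E'
from h import *
from scipy.optimize import least_squares
c=cam('scene')
def fit(model,px,x0):
    f=lambda p:(w2pix(c,np.c_[model[:,:2]@np.array([[np.cos(p[2]),np.sin(p[2])],[-np.sin(p[2]),np.cos(p[2])]])+p[:2],model[:,2]])-px).ravel()
    r=least_squares(f,x0); print(r.x,np.degrees(r.x[2]),np.abs(r.fun).reshape(-1,2).round(1).tolist()); return r.x
k=np.array([[45,212],[258,375],[580,208],[352,68],[68,360],[240,498],[575,358]])/6+[225,145]
g=[pix2w(c,*q,.105) for q in k[:4]]; print(np.round(g,3))
x,y=.106,.0935
# +x side = left & near corners
for s in(1,):
  M=np.array([[x,y,.105],[x,-y,.105],[-x,-y,.105],[-x,y,.105],[x,y,0],[x,-y,0],[-x,-y,0]])
  ctr=np.mean(g,0); d=(g[0]+g[1]-g[2]-g[3]); L=fit(M,k,[*ctr[:2],np.arctan2(d[1],d[0])])
t=np.array([[168,266],[298,270],[298,312],[162,310],[165,385],[295,388]])/5+[325,215]
print(np.round([pix2w(c,*q,.062) for q in t[:4]]+[pix2w(c,*q,0) for q in t[4:]],3))
print('blade',pix2w(c,125/5+325,368/5+215,.008))
for nm,(u,v,z) in dict(bottle=(380,150,0),mug=(545,355,0),mugtop=(565,210,.088),org=(108,222,0)).items(): print(nm,pix2w(c,u/5+325,v/5+215,z))
tg=[pix2w(c,*q,.062) for q in t[:4]]; ctr=np.mean(tg,0)
T=np.array([[-.029,.030,.062],[-.029,-.044,.062],[.029,-.044,.062],[.029,.030,.062],[.029,.03,0],[.029,-.044,0]])
d=tg[0]-tg[1]; a=np.arctan2(d[1],d[0])-np.pi/2
fit(T,t,[*ctr[:2],a]); T[:,0]*=-1
fit(T,t,[*ctr[:2],a])
E
```

```text
[[0.424 0.198 0.105]
 [0.439 0.019 0.105]
 [0.645 0.034 0.105]
 [0.629 0.22  0.105]]
[ 0.52722451  0.10744235 -4.22693255] -242.18539541563436 [[2.2, 9.6], [5.6, 47.8], [1.0, 5.0], [10.2, 52.3], [1.8, 11.8], [0.3, 42.7], [0.6, 3.8]]
[[ 0.515 -0.279  0.062]
 [ 0.565 -0.321  0.062]
 [ 0.545 -0.34   0.062]
 [ 0.493 -0.298  0.062]
 [ 0.501 -0.299  0.   ]
 [ 0.552 -0.341  0.   ]]
blade [ 0.4870491  -0.28246161  0.008     ]
bottle [ 0.71627726 -0.24983425  0.        ]
mug [ 6.70662398e-01 -4.06282900e-01  1.11022302e-16]
mugtop [ 0.6808709  -0.39002855  0.088     ]
org [ 0.55293647 -0.19541772  0.        ]
[ 0.51829827 -0.31267491  0.76884605] 44.051634032426165 [[2.6, 15.4], [2.3, 18.0], [2.3, 8.5], [0.0, 11.2], [2.2, 10.0], [0.1, 7.5]]
[ 0.53055171 -0.29995813  0.84799089] 48.5862988137724 [[2.0, 6.9], [1.0, 6.4], [2.9, 2.8], [0.3, 1.8], [2.5, 3.1], [0.7, 3.9]]
```

```bash
python3 - <<'E'
from h import *
from scipy.optimize import least_squares
c=cam('scene')
k=np.array([[45,212],[258,375],[580,208],[352,68],[68,360],[240,498],[575,358]])/6+[225,145]
x,y=.106,.0935
M=np.array([[x,-y,.105],[x,y,.105],[-x,y,.105],[-x,-y,.105],[x,-y,0],[x,y,0],[-x,y,0]])
W=lambda p,M:np.c_[M[:,:2]@np.array([[np.cos(p[2]),np.sin(p[2])],[-np.sin(p[2]),np.cos(p[2])]])+p[:2],M[:,2]]
r=least_squares(lambda p:(w2pix(c,W(p,M))-k).ravel(),[.534,.118,-3.05]); p=r.x
print(p,np.degrees(p[2]),r.fun.round(1))
P=np.array([[-.057,0,.097],[-.002,0,.097],[.086,0,.105],[-.057,0,.155],[.0,0,0.01]])
print(W(p,P).round(4))
bar=np.array([[-.002,-.033,.097],[-.002,.033,.097]]); print(((w2pix(c,W(p,bar))-[225,145])*6).round())
T=np.array([[.029,.030,.062],[.029,-.044,.062],[-.029,-.044,.062],[-.029,.030,.062],[-.029,.03,0],[-.029,-.044,0],[0,.041,.01]])
for q in([.545,-.298,.85],): print(((w2pix(c,W(q,T))-[325,215])*5).round().tolist())
E
```

```text
[ 0.53807796  0.12647954 -3.08314625] -176.65126796295343 [-1.7 -2.6 -2.  -1.3  0.  -1.3  1.3 -1.7 -1.4 -0.8  3.5  5.6  0.4  0. ]
[[0.595  0.1298 0.097 ]
 [0.5401 0.1266 0.097 ]
 [0.4522 0.1215 0.105 ]
 [0.595  0.1298 0.155 ]
 [0.5381 0.1265 0.01  ]]
[[275. 183.]
 [351. 238.]]
[[176.0, 217.0], [320.0, 223.0], [330.0, 310.0], [180.0, 303.0], [171.0, 384.0], [316.0, 391.0], [149.0, 326.0]]
```

```bash
cat >> h.py <<'E'
def go(tx,ty,tz,rpy=None):
    s=env.state(); Rm=R.from_euler('xyz',s['tool_rot'])
    d=Rm.inv().apply(np.array([tx,ty,tz])-s['position'])/.02
    print('shift(full scales)',d.round(2),'rows>=',int(np.ceil(abs(d).max())))
    if rpy is not None: print('turn',((Rm.inv()*R.from_euler('xyz',rpy)).as_rotvec()/.08).round(2))
E
python3 -m pendant '[[0,0,-0.1,0,0,1,-1],[0,0,-0.1,0,0,1,-1],[0,0,-0.1,0,0,1,-1],[0,0,-0.1,0,0,1,-1],[0,0,-0.1,0,0,1,-1],[0,0,-0.1,0,0,1,-1],[0,0,-0.1,0,0,1,-1],[0,0,-0.1,0,0,1,-1],[0,0,-0.1,0,0,1,-1],[0,0,-0.1,0,0,1,-1],[0,0,-0.1,0,0,1,-1],[0,0,-0.1,0,0,1,-1],[0,0,-0.1,0,0,1,-1],[0,0,-0.1,0,0,1,-1],[0,0,-0.1,0,0,1,-1],[0,0,-0.1,0,0,1,-1],[0,0,0,0,0,0.1,-1],[0,0,0,0,0,0,-1]]' 20
python3 -c "
from h import *
go(.54,.127,.29,[np.pi,0,1.629])"
```

```text
time: 1.6
position: [0.1264, 0.5607, 0.2879]
tool_rot: [-3.141, 0.001, 1.633]
contact_force: [-0.2, 0.7, 1.3]
grip_width: 0.0853
finger_force: 0.0
shift(full scales) [-22.94  19.28  -0.1 ] rows>= 23
turn [-0.    0.01  0.05]
```

```bash
python3 -m pendant '[[-0.96,0.8,0,0,0,0,-1],[-0.96,0.8,0,0,0,0,-1],[-0.96,0.8,0,0,0,0,-1],[-0.96,0.8,0,0,0,0,-1],[-0.96,0.8,0,0,0,0,-1],[-0.96,0.8,0,0,0,0,-1],[-0.96,0.8,0,0,0,0,-1],[-0.96,0.8,0,0,0,0,-1],[-0.96,0.8,0,0,0,0,-1],[-0.96,0.8,0,0,0,0,-1],[-0.96,0.8,0,0,0,0,-1],[-0.96,0.8,0,0,0,0,-1]]' && python3 -m pendant '[[-0.96,0.8,0,0,0,0,-1],[-0.96,0.8,0,0,0,0,-1],[-0.96,0.8,0,0,0,0,-1],[-0.96,0.8,0,0,0,0,-1],[-0.96,0.8,0,0,0,0,-1],[-0.96,0.8,0,0,0,0,-1],[-0.96,0.8,0,0,0,0,-1],[-0.96,0.8,0,0,0,0,-1],[-0.96,0.8,0,0,0,0,-1],[-0.96,0.8,0,0,0,0,-1],[-0.96,0.8,0,0,0,0,-1],[-0.96,0.8,0,0,0,0,-0.4],[0,0,0,0,0,0,-0.4],[0,0,0,0,0,0,-0.4],[0,0,0,0,0,0,-0.4]]'
python3 - <<'E'
from h import *
import pickle
s=env.state(); pickle.dump(s,open('w1.pkl','wb'))
cv2.imwrite('pics/w1.png',env.get_image('wrist')[:,:,::-1])
E
```

```text
time: 2.6
position: [0.3327, 0.3415, 0.288]
tool_rot: [-3.141, 0.0, 1.634]
contact_force: [0.4, 0.5, -0.1]
grip_width: 0.0856
finger_force: 0.0
time: 3.85
position: [0.5373, 0.1246, 0.2878]
tool_rot: [-3.14, -0.001, 1.632]
contact_force: [-0.2, 0.7, -1.0]
grip_width: 0.0596
finger_force: 0.0
```

View pics/w1.png

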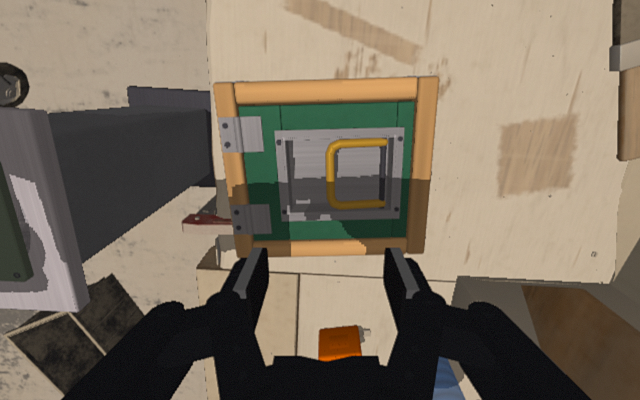

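The wrist view shows the locker from above: rim corners about (215,83), (438,77), (425,252); ring bar at column 333, rows 143–206.

```bash
python3 - <<'E'
from h import *
import pickle
from scipy.optimize import least_squares
s=pickle.load(open('w1.pkl','rb')); c=cam('wrist',s)
for u,v,z in[(215,83,.105),(438,77,.105),(425,252,.105),(332,145,.0985),(333,204,.0985),(333,174,.0985),(403,128,.105),(400,218,.105),(278,130,.105),(282,220,.105)]: print((u,v),pix2w(c,u,v,z).round(4))
p=np.array([.53807796,.12647954,-3.08314625])
W=lambda p,M:np.c_[M[:,:2]@np.array([[np.cos(p[2]),np.sin(p[2])],[-np.sin(p[2]),np.cos(p[2])]])+p[:2],M[:,2]]
x,y=.106,.0935
M=np.array([[x,-y,.105],[-x,-y,.105],[-x,y,.105],[-.002,-.0265,.0985],[-.002,.0265,.0985]])
k=np.array([[215,83],[438,77],[425,252],[332,148],[333,201]])
r=least_squares(lambda p:(w2pix(c,W(p,M))-k).ravel(),p);print(r.x,r.fun.round(1))
p=r.x
print(W(p,np.array([[-.057,0,.097],[-.002,0,.097],[.086,0,.105]])).round(4))
E
```

```text
(215, 83) [0.428  0.2084 0.105 ]
(438, 77) [0.6334 0.2265 0.105 ]
(425, 252) [0.6523 0.045  0.105 ]
(332, 145) [0.5405 0.1567 0.0985]
(333, 204) [0.546  0.0932 0.0985]
(333, 174) [0.5437 0.1266 0.0985]
(403, 128) [0.608  0.1786 0.105 ]
(400, 218) [0.6186 0.0842 0.105 ]
(278, 130) [0.4869 0.1691 0.105 ]
(282, 220) [0.4922 0.0738 0.105 ]
[ 0.53994926  0.12491617 -3.04708175] [-2.6  0.3  3.8 -1.5  1.3  2.6 -1.4  2.  -1.1 -1.9]
[[0.5967 0.1303 0.097 ]
 [0.5419 0.1251 0.097 ]
 [0.4543 0.1168 0.105 ]]
```

```bash
python3 -c "
from h import *
go(.5435,.1255,.11,[np.pi,0,1.656])"
```

```text
shift(full scales) [0.   0.33 8.89] rows>= 9
turn [-0.01 -0.01 -0.29]
```

```bash
python3 -m pendant '[[0,0.33,0.8,0,0,-0.29,0.3],[0,0,0.8,0,0,0,0.3],[0,0,0.8,0,0,0,0.3],[0,0,0.8,0,0,0,0.3],[0,0,0.8,0,0,0,0.3],[0,0,0.8,0,0,0,0.3],[0,0,0.8,0,0,0,0.3],[0,0,0,0,0,0,0.3],[0,0,0.8,0,0,0,0.3],[0,0,0.8,0,0,0,0.3],[0,0,0.8,0,0,0,0.3],[0,0,0.5,0,0,0,0.3],[0,0,0.4,0,0,0,0.3],[0,0,0,0,0,0,0.3],[0,0,0,0,0,0,0.3]]' && python3 -m pendant '[[0,0,0,0,0,0,1],[0,0,0,0,0,0,1],[0,0,0,0,0,0,1],[0,0,0,0,0,0,1],[0,0,0,0,0,0,1],[0,0,0,0,0,0,1],[0,0,0,0,0,0,1]]' 25
```

```text
time: 5.15
position: [0.5445, 0.125, 0.1106]
tool_rot: [3.141, -0.0, 1.656]
contact_force: [0.1, -0.5, -0.7]
grip_width: 0.0298
finger_force: 0.0
time: 5.73
position: [0.5415, 0.1247, 0.1099]
tool_rot: [-3.135, 0.0, 1.655]
contact_force: [-6.5, -0.9, 2.0]
grip_width: 0.0079
finger_force: 24.4
```

```bash
python3 -m pendant '[[0,-0.15,0,0,0,0,1],[0,0.03,-0.43,0,0,0,1],[0,0.1,-0.42,0,0,0,1],[0,0.165,-0.4,0,0,0,1],[0,0.225,-0.365,0,0,0,1],[0,0.28,-0.33,0,0,0,1],[0,0,0,0,0,0,1],[0,0,0,0,0,0,1]]'
```

```text
time: 6.4
position: [0.5582, 0.1261, 0.1505]
tool_rot: [3.14, -0.0, 1.655]
contact_force: [0.9, 1.2, 0.1]
grip_width: 0.0078
finger_force: 24.8
```

```bash
python3 -m pendant '[[0,0.33,-0.28,0,0,0,1],[0,0.365,-0.225,0,0,0,1],[0,0.4,-0.165,0,0,0,1],[0,0.42,-0.1,0,0,0,1],[0,0.43,-0.03,0,0,0,1],[0,0,0,0,0,0,1],[0,0,0,0,0,0,1],[0,0,0,0,0,0,1]]'
python3 - <<'E'
from h import *
a=env.get_image('scene');b=env.get_image('side')
A=cv2.resize(a[110:250,220:340],None,fx=4,fy=4,interpolation=2);B=cv2.resize(b[110:250,220:340],None,fx=3.3,fy=4,interpolation=2)
cv2.imwrite('pics/c3.png',np.hstack([A,B[:A.shape[0]]])[:,:800,::-1])
E
```

```text
time: 7.07
position: [0.598, 0.1295, 0.1665]
tool_rot: [3.137, -0.0, 1.655]
contact_force: [0.3, 2.7, 4.6]
grip_width: 0.0076
finger_force: 25.1
```

View pics/c3.png

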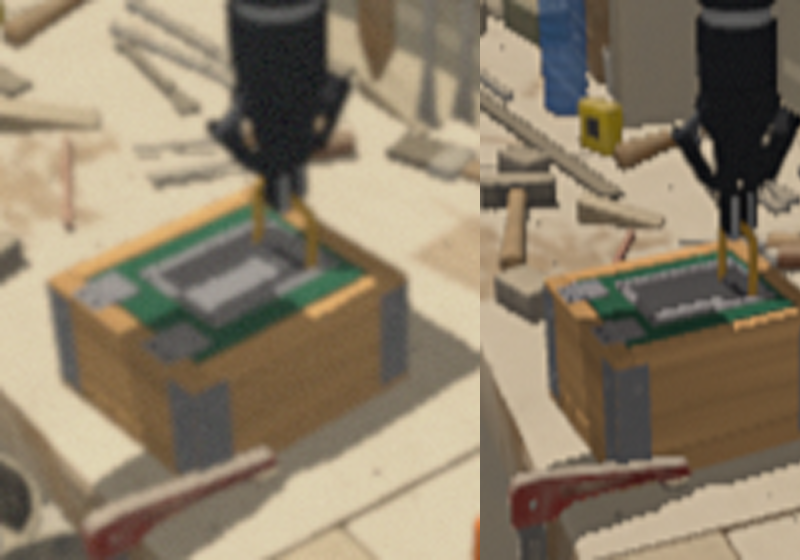

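Ring stands upright, pinched at the bar, with the hatch still shut. Next: the table for the hatch arc.

```bash
python3 -c "
import numpy as np
a=.3175+.0275+.055*np.arange(30)
for i,t in enumerate(a): print(f'[0,{-.414*np.sin(t):.2f},{-.414*np.cos(t):.2f},0,0,0,1]',end=',\n'[i%5<4])"
```

```text
[0,-0.14,-0.39,0,0,0,1]
[0,-0.16,-0.38,0,0,0,1]
[0,-0.18,-0.37,0,0,0,1]
[0,-0.20,-0.36,0,0,0,1]
[0,-0.22,-0.35,0,0,0,1],[0,-0.24,-0.34,0,0,0,1]
[0,-0.26,-0.32,0,0,0,1]
[0,-0.28,-0.31,0,0,0,1]
[0,-0.29,-0.29,0,0,0,1]
[0,-0.31,-0.28,0,0,0,1],[0,-0.32,-0.26,0,0,0,1]
[0,-0.34,-0.24,0,0,0,1]
[0,-0.35,-0.22,0,0,0,1]
[0,-0.36,-0.20,0,0,0,1]
[0,-0.37,-0.18,0,0,0,1],[0,-0.38,-0.16,0,0,0,1]
[0,-0.39,-0.14,0,0,0,1]
[0,-0.40,-0.12,0,0,0,1]
[0,-0.40,-0.10,0,0,0,1]
[0,-0.41,-0.07,0,0,0,1],[0,-0.41,-0.05,0,0,0,1]
[0,-0.41,-0.03,0,0,0,1]
[0,-0.41,-0.01,0,0,0,1]
[0,-0.41,0.02,0,0,0,1]
[0,-0.41,0.04,0,0,0,1],[0,-0.41,0.06,0,0,0,1]
[0,-0.41,0.08,0,0,0,1]
[0,-0.40,0.11,0,0,0,1]
[0,-0.39,0.13,0,0,0,1]
[0,-0.39,0.15,0,0,0,1],
```

```bash
python3 -m pendant '[[0,-0.14,-0.39,0,0,0,1],[0,-0.16,-0.38,0,0,0,1],[0,-0.18,-0.37,0,0,0,1],[0,-0.2,-0.36,0,0,0,1],[0,-0.22,-0.35,0,0,0,1],[0,-0.24,-0.34,0,0,0,1],[0,-0.26,-0.32,0,0,0,1],[0,-0.28,-0.31,0,0,0,1],[0,-0.29,-0.29,0,0,0,1],[0,-0.31,-0.28,0,0,0,1]]' 45 && python3 -m pendant '[[0,-0.32,-0.26,0,0,0,1],[0,-0.34,-0.24,0,0,0,1],[0,-0.35,-0.22,0,0,0,1],[0,-0.36,-0.2,0,0,0,1],[0,-0.37,-0.18,0,0,0,1],[0,-0.38,-0.16,0,0,0,1],[0,-0.39,-0.14,0,0,0,1],[0,-0.4,-0.12,0,0,0,1],[0,-0.4,-0.1,0,0,0,1],[0,-0.41,-0.07,0,0,0,1]]'
```

```text
time: 8.0
position: [0.5517, 0.1253, 0.2337]
tool_rot: [3.137, -0.0, 1.655]
contact_force: [6.2, 3.6, -5.1]
grip_width: 0.007
finger_force: 43.9
time: 8.83
position: [0.4791, 0.1189, 0.2694]
tool_rot: [3.132, 0.0, 1.655]
contact_force: [7.3, 2.1, 0.7]
grip_width: 0.0067
finger_force: 44.0
```

Tracking the arc well; finish it.

```bash
python3 -m pendant '[[0,-0.41,-0.05,0,0,0,1],[0,-0.41,-0.03,0,0,0,1],[0,-0.41,-0.01,0,0,0,1],[0,-0.41,0.02,0,0,0,1],[0,-0.41,0.04,0,0,0,1],[0,-0.41,0.06,0,0,0,1],[0,-0.41,0.08,0,0,0,1],[0,-0.4,0.11,0,0,0,1],[0,-0.39,0.13,0,0,0,1],[0,-0.39,0.15,0,0,0,1],[0,0,0,0,0,0,1],[0,0,0,0,0,0,1],[0,0,0,0,0,0,1]]'
python3 - <<'E'
from h import *
a=env.get_image('scene');b=env.get_image('side')
A=cv2.resize(a[70:250,190:340],None,fx=3,fy=3,interpolation=2);B=cv2.resize(b[70:250,190:300],None,fx=3,fy=3,interpolation=2)
cv2.imwrite('pics/c4.png',np.hstack([A,B])[:,:,::-1])
E
```

```text
time: 9.92
position: [0.3954, 0.1116, 0.2568]
tool_rot: [-3.14, 0.001, 1.655]
contact_force: [1.0, -1.7, 3.7]
grip_width: 0.0067
finger_force: 44.9
```

View pics/c4.png

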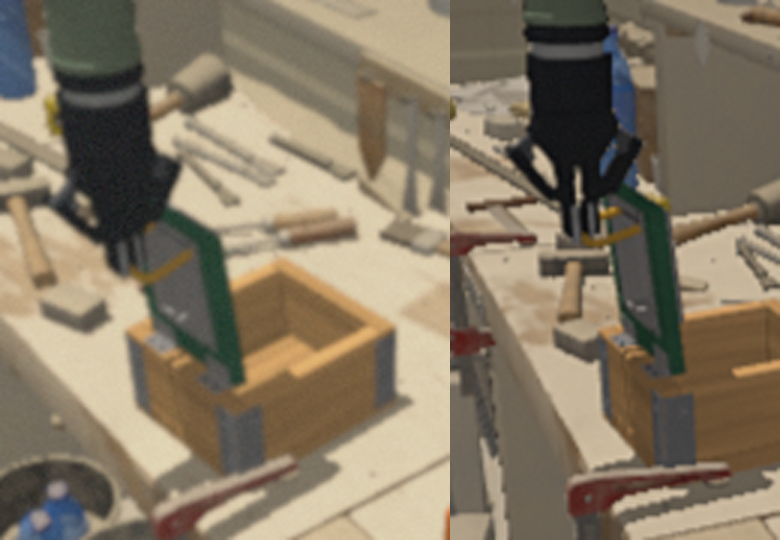

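Hatch stands a little beyond upright. Release and lift clear.

```bash
python3 -m pendant '[[0,0,0,0,0,0,0.3],[0,0,0,0,0,0,0.3],[0,0,0,0,0,0,0.3],[0,0,0,0,0,0,0.3],[0,0,-0.3,0,0,0,0.3],[0,0,-0.7,0,0,0,0.3],[0,0,-0.8,0,0,0,0.3],[0,0,-0.8,0,0,0,0.3],[0,0,-0.8,0,0,0,0.3],[0,0,-0.8,0,0,0,0.3],[0,0,-0.8,0,0,0,0.3]]'
python3 - <<'E'
from h import *
def ray(c,u,v):
    f,cx,cy,Rm,p=c; d=Rm@np.array([(u-cx)/f,-(v-cy)/f,-1]); return p,d/np.linalg.norm(d)
def tri(a,b):
    p,d=ray(cam('scene'),*a);q,e=ray(cam('side'),*b)
    t=np.linalg.lstsq(np.c_[d,-e],q-p,rcond=None)[0]; A=p+t[0]*d;B=q+t[1]*e
    print(a,b,((A+B)/2).round(3),'gap',np.linalg.norm(A-B).round(3))
tri((440,290),(362,235));tri((358,365),(302,358));tri((432,282),(348,230))
tri((405,297),(376,305));tri((349,244),(333,248))
go(.5,-.25,.34,[np.pi,0,np.radians(-41.4)])
E
```

```text
time: 10.93
position: [0.3957, 0.1124, 0.3579]
tool_rot: [3.142, -0.0, 1.655]
contact_force: [-0.0, 0.2, -0.5]
grip_width: 0.0299
finger_force: 0.0
(440, 290) (362, 235) [ 0.44  -0.535  0.28 ] gap 0.004
(358, 365) (302, 358) [ 0.385 -0.428 -0.043] gap 0.001
(432, 282) (348, 230) [ 0.429 -0.521  0.288] gap 0.016
(405, 297) (376, 305) [ 0.586 -0.38  -0.009] gap 0.007
(349, 244) (333, 248) [ 0.577 -0.174  0.026] gap 0.004
shift(full scales) [-18.49   3.67   0.89] rows>= 19
turn [-0.   -0.   29.72]
```

```bash
python3 -m pendant '[[-0.97,0.19,0,0,0,0,0],[-0.97,0.19,0,0,0,0,0],[-0.97,0.19,0,0,0,0,0],[-0.97,0.19,0,0,0,0,0],[-0.97,0.19,0,0,0,0,0],[-0.97,0.19,0,0,0,0,0],[-0.97,0.19,0,0,0,0,0],[-0.97,0.19,0,0,0,0,0],[-0.97,0.19,0,0,0,0,0],[-0.97,0.19,0,0,0,0,0],[-0.97,0.19,0,0,0,0,0],[-0.97,0.19,0,0,0,0,0],[-0.97,0.19,0,0,0,0,0],[-0.97,0.19,0,0,0,0,0],[-0.97,0.19,0,0,0,0,0],[-0.97,0.19,0,0,0,0,0],[-0.97,0.19,0,0,0,0,0],[-0.97,0.19,0,0,0,0,0],[-0.97,0.19,0,0,0,0,0]]' && python3 -m pendant '[[0,0,0,0,0,1,0],[0,0,0,0,0,1,0],[0,0,0,0,0,1,0],[0,0,0,0,0,1,0],[0,0,0,0,0,1,0],[0,0,0,0,0,1,0],[0,0,0,0,0,1,0],[0,0,0,0,0,1,0],[0,0,0,0,0,1,0],[0,0,0,0,0,1,0],[0,0,0,0,0,1,0],[0,0,0,0,0,1,0],[0,0,0,0,0,1,0],[0,0,0,0,0,1,0],[0,0,0,0,0,1,0]]' && python3 -m pendant '[[0,0,0,0,0,1,-1],[0,0,0,0,0,1,-1],[0,0,0,0,0,1,-1],[0,0,0,0,0,1,-1],[0,0,0,0,0,1,-1],[0,0,0,0,0,1,-1],[0,0,0,0,0,1,-1],[0,0,0,0,0,1,-1],[0,0,0,0,0,1,-1],[0,0,0,0,0,1,-1],[0,0,0,0,0,1,-1],[0,0,0,0,0,1,-1],[0,0,0,0,0,1,-1],[0,0,0,0,0,1,-1],[0,0,0,0,0,0.7,-1],[0,0,0,0,0,0,-1],[0,0,0,0,0,0,-1]]'
python3 - <<'E'
from h import *
import pickle
s=env.state(); pickle.dump(s,open('w2.pkl','wb'))
cv2.imwrite('pics/w2.png',env.get_image('wrist')[:,:,::-1])
E
```

```text
time: 12.52
position: [0.499, -0.2498, 0.357]
tool_rot: [-3.142, -0.0, 1.655]
contact_force: [1.0, 0.6, 0.4]
grip_width: 0.0428
finger_force: 0.0
time: 13.77
position: [0.4989, -0.2488, 0.357]
tool_rot: [-3.141, 0.0, 0.451]
contact_force: [-0.1, -0.0, -0.0]
grip_width: 0.0427
finger_force: 0.0
time: 15.18
position: [0.4989, -0.2489, 0.3569]
tool_rot: [-3.141, 0.0, -0.719]
contact_force: [0.7, 0.9, 0.1]
grip_width: 0.0856
finger_force: 0.0
```

View pics/w2.png

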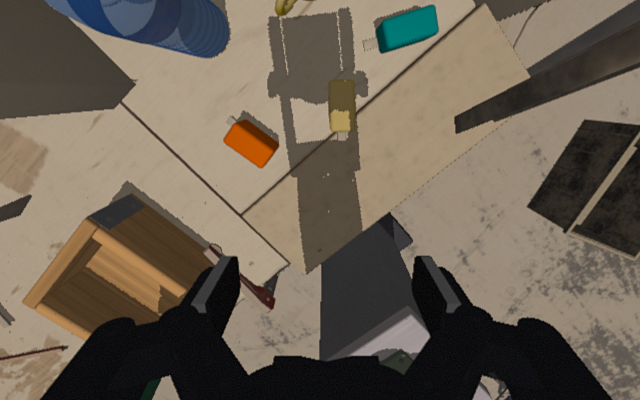

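The wrist view shows the yellow tape at (342,105), with its blade at (342,135), orange at (251,143) and turquoise at (407,29); the long shadow is the arm's. I'll segment the yellow for pose.

```bash
python3 - <<'E'
from h import *
import pickle
s=pickle.load(open('w2.pkl','rb')); c=cam('wrist',s)
im=cv2.imread('pics/w2.png'); h=cv2.cvtColor(im,cv2.COLOR_BGR2HSV)
m=cv2.inRange(h,(20,100,40),(34,255,255)); m[:60]=0;m[180:]=0;m[:,:310]=0;m[:,380:]=0
n,l,st,ce=cv2.connectedComponentsWithStats(m); i=1+st[1:,4].argmax(); print(st[i],ce[i])
cnt=np.argwhere(l==i)[:,::-1].astype(np.float32); box=cv2.boxPoints(cv2.minAreaRect(cnt)); print(box.round(1).tolist())
for z in(.062,0): print(z,[pix2w(c,*b,z)[:2].round(4).tolist() for b in box])
for r in range(75,140,5):
    q=np.where(l[r]==i)[0]; print(r,q.min() if len(q) else None,q.max() if len(q) else None, [im[r,x].tolist() for x in (336,342,348)])
E
```

```text
[ 328   80   28   53 1329] [341.58841234 105.24228743]
[[327.5, 80.0999984741211], [353.8999938964844, 79.30000305175781], [355.6000061035156, 131.3000030517578], [329.29998779296875, 132.1999969482422]]
0.062 [[0.5683, -0.3135], [0.5471, -0.3394], [0.4952, -0.2997], [0.5175, -0.2724]]
0 [[0.5692, -0.3149], [0.5449, -0.3446], [0.4852, -0.299], [0.5109, -0.2676]]
75 None None [[71, 83, 93], [73, 84, 94], [76, 87, 96]]
80 332 352 [[34, 74, 88], [32, 73, 87], [38, 75, 89]]
85 328 354 [[45, 81, 96], [48, 83, 94], [48, 83, 94]]
90 329 354 [[45, 79, 93], [46, 79, 94], [49, 81, 96]]
95 329 354 [[48, 81, 93], [47, 80, 94], [49, 81, 94]]
100 329 354 [[49, 80, 94], [48, 81, 95], [49, 81, 95]]
105 329 354 [[46, 79, 93], [51, 81, 95], [46, 79, 93]]
110 329 354 [[79, 130, 151], [45, 78, 91], [54, 93, 110]]
115 330 354 [[89, 149, 173], [91, 150, 174], [78, 131, 154]]
120 330 354 [[88, 149, 174], [90, 150, 175], [93, 155, 182]]
125 330 354 [[93, 150, 176], [92, 151, 175], [93, 154, 179]]
130 331 353 [[82, 138, 161], [72, 134, 156], [71, 134, 157]]
135 None None [[117, 144, 164], [121, 142, 157], [70, 86, 100]]
```

```bash
python3 -c "
from h import *
go(.533,-.306,.056,[np.pi,0,-.68])"
```

```text
shift(full scales) [ 3.17  1.02 15.04] rows>= 16
turn [-0.    0.   -0.49]
```

```bash
python3 -m pendant '[[0.8,0.26,0.8,0,0,0,-1],[0.8,0.26,0.8,0,0,0,-1],[0.8,0.26,0.8,0,0,0,-1],[0.77,0.24,0.8,0,0,0,-1],[0,0,0.8,0,0,-0.49,-1],[0,0,0.8,0,0,0,-1],[0,0,0.8,0,0,0,-1],[0,0,0.8,0,0,0,-1],[0,0,0.8,0,0,0,-1],[0,0,0.8,0,0,0,-1],[0,0,0.8,0,0,0,-1],[0,0,0.8,0,0,0,-1],[0,0,0.8,0,0,0,-1],[0,0,0.4,0,0,0,-1],[0,0,0,0,0,0,-1]]'
python3 - <<'E'
from h import *
go(.533,-.306,.056,[np.pi,0,-.68])
a=env.get_image('scene');b=env.get_image('wrist')
A=cv2.resize(a[200:320,320:440],None,fx=3,fy=3,interpolation=2);B=cv2.resize(b,None,fx=.65,fy=.9)[:360]
cv2.imwrite('pics/c5.png',np.hstack([A,B])[:,:,::-1])
E
```

```text
time: 16.48
position: [0.5316, -0.305, 0.1382]
tool_rot: [3.142, 0.005, -0.681]
contact_force: [0.7, 0.0, 0.2]
grip_width: 0.0854
finger_force: 0.0
shift(full scales) [ 0.11 -0.01  4.11] rows>= 5
turn [ 0.    0.07 -0.01]
```

View pics/c5.png

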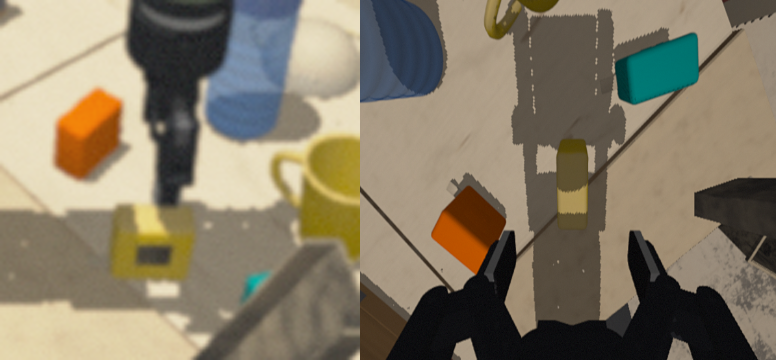

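Wrist view: tape (column 572) is centred between the fingers (505/640); neighbours are clear. Descend and grip.

```bash
python3 -m pendant '[[0.05,0,0.8,0,0,0,-1],[0.05,0,0.8,0,0,0,-1],[0,0,0.8,0,0,0,-1],[0,0,0.8,0,0,0,-1],[0,0,0.8,0,0,0,-1],[0,0,0,0,0,0,-1],[0,0,0,0,0,0,-1],[0,0,0,0,0,0,1],[0,0,0,0,0,0,1],[0,0,0,0,0,0,1],[0,0,0,0,0,0,1],[0,0,0,0,0,0,1],[0,0,0,0,0,0,1],[0,0,0,0,0,0,1],[0,0,0,0,0,0,1]]' 40
```

```text
time: 17.83
position: [0.5352, -0.308, 0.062]
tool_rot: [3.141, -0.002, -0.682]
contact_force: [-0.6, 0.3, 5.9]
grip_width: 0.0334
finger_force: 40.7
```

```bash
python3 -m pendant '[[0,0,-0.3,0,0,0,1],[0,0,-0.7,0,0,0,1],[0,0,-0.9,0,0,0,1],[0,0,-0.9,0,0,0,1],[0,0,-0.9,0,0,0,1],[0,0,-0.9,0,0,0,1],[0,0,-0.9,0,0,0,1],[0,0,-0.9,0,0,0,1],[0,0,-0.9,0,0,0,1],[0,0,-0.9,0,0,0,1],[0,0,0,0,0,0,1]]' && python3 -m pendant '[[0,0,0,0,0,-0.8,1],[0,0,0,0,0,-0.8,1],[0,0,0,0,0,-0.8,1],[0,0,0,0,0,-0.8,1],[0,0,0,0,0,-0.8,1],[0,0,0,0,0,-0.8,1],[0,0,0,0,0,-0.8,1],[0,0,0,0,0,-0.8,1],[0,0,0,0,0,-0.8,1],[0,0,0,0,0,-0.8,1],[0,0,0,0,0,-0.8,1],[0,0,0,0,0,-0.8,1],[0,0,0,0,0,0,1]]'
python3 -c "
from h import *
go(.562,.127,.235,[np.pi,0,.087])"
```

```text
time: 18.75
position: [0.5364, -0.3086, 0.2299]
tool_rot: [-3.141, -0.008, -0.682]
contact_force: [0.6, -0.2, -1.1]
grip_width: 0.0333
finger_force: 40.1
time: 19.83
position: [0.5338, -0.3068, 0.2233]
tool_rot: [-3.14, 0.002, 0.087]
contact_force: [-0.7, 0.2, -2.8]
grip_width: 0.0334
finger_force: 40.0
shift(full scales) [  3.29 -21.48  -0.55] rows>= 22
turn [-0.02  0.02  0.  ]
```

```bash
python3 -m pendant '[[0.12,-0.4,-0.1,0,0,0,1],[0.12,-0.8,-0.1,0,0,0,1],[0.12,-0.8,-0.1,0,0,0,1],[0.12,-0.8,-0.1,0,0,0,1],[0.12,-0.8,-0.1,0,0,0,1],[0.12,-0.8,0,0,0,0,1],[0.12,-0.8,0,0,0,0,1],[0.12,-0.8,0,0,0,0,1],[0.12,-0.8,0,0,0,0,1],[0.12,-0.8,0,0,0,0,1],[0.12,-0.8,0,0,0,0,1],[0.12,-0.8,0,0,0,0,1],[0.12,-0.8,0,0,0,0,1],[0.12,-0.8,0,0,0,0,1]]' && python3 -m pendant '[[0.12,-0.8,0,0,0,0,1],[0.12,-0.8,0,0,0,0,1],[0.12,-0.8,0,0,0,0,1],[0.12,-0.8,0,0,0,0,1],[0.12,-0.8,0,0,0,0,1],[0.12,-0.8,0,0,0,0,1],[0.12,-0.8,0,0,0,0,1],[0.12,-0.8,0,0,0,0,1],[0.12,-0.8,0,0,0,0,1],[0.12,-0.8,0,0,0,0,1],[0.12,-0.8,0,0,0,0,1],[0.12,-0.8,0,0,0,0,1],[0.12,-0.8,0,0,0,0,1],[0,-0.3,0,0,0,0,1],[0,0,0,0,0,0,1],[0,0,0,0,0,0,1]]'
python3 - <<'E'
from h import *
go(.562,.127,.070,[np.pi,0,.087])
a=env.get_image('scene');b=env.get_image('wrist')
A=cv2.resize(a[80:240,210:340],None,fx=3,fy=3,interpolation=2);B=cv2.resize(b,None,fx=.64,fy=1.2)
cv2.imwrite('pics/c6.png',np.hstack([A,B])[:,:,::-1])
E
```

```text
time: 21.0
position: [0.5492, -0.087, 0.235]
tool_rot: [-3.142, -0.0, 0.087]
contact_force: [-0.0, 0.2, -2.1]
grip_width: 0.0334
finger_force: 40.1
time: 22.33
position: [0.5616, 0.127, 0.2348]
tool_rot: [3.141, 0.0, 0.087]
contact_force: [0.2, 0.5, -1.8]
grip_width: 0.0331
finger_force: 40.2
shift(full scales) [ 0.02 -0.01  8.24] rows>= 9
turn [0.01 0.   0.01]
```

View pics/c6.png

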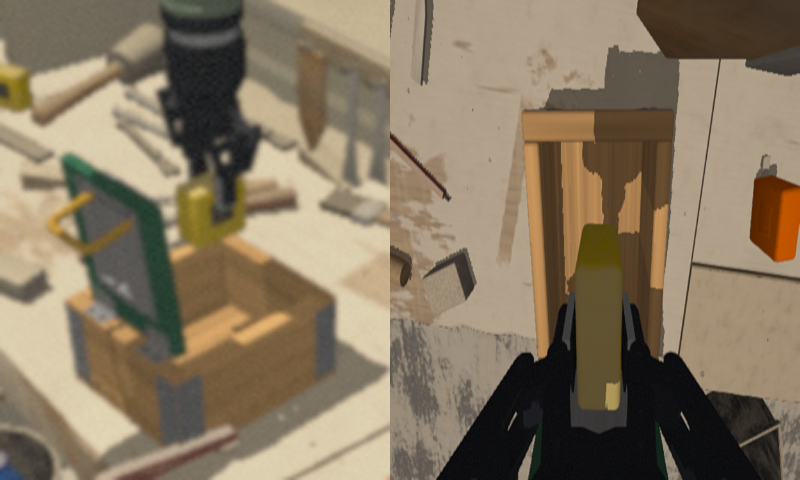

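```bash
python3 -m pendant '[[0,0,0.6,0,0,0,1],[0,0,0.8,0,0,0,1],[0,0,0.8,0,0,0,1],[0,0,0.8,0,0,0,1],[0,0,0.8,0,0,0,1],[0,0,0.8,0,0,0,1],[0,0,0.8,0,0,0,1],[0,0,0.8,0,0,0,1],[0,0,0.6,0,0,0,1],[0,0,0.4,0,0,0,1],[0,0,0.3,0,0,0,1],[0,0,0.1,0,0,0,1],[0,0,0,0,0,0,1],[0,0,0,0,0,0,1]]' && python3 -m pendant '[[0,0,0.1,0,0,0,1],[0,0,0.1,0,0,0,1],[0,0,0,0,0,0,1],[0,0,0,0,0,0,1]]'
```

```text
time: 23.6
position: [0.563, 0.1263, 0.0836]
tool_rot: [3.141, -0.002, 0.086]
contact_force: [-0.5, -1.2, -0.1]
grip_width: 0.0329
finger_force: 40.1
time: 23.93
position: [0.5632, 0.1264, 0.0834]
tool_rot: [3.141, -0.002, 0.087]
contact_force: [-9.6, -1.6, 21.5]
grip_width: 0.0334
finger_force: 42.7
```

```bash
python3 - <<'E'
from h import *
s=env.state(); c=cam('wrist',s); im=env.get_image('wrist')[:,:,::-1].copy(); cv2.imwrite('pics/w3.png',im)
# untilted prediction, tool frame: x=+end, z=down ; rows of top edge, bottom edge at the +x end, top edge of -x end
Rm=R.from_euler('xyz',s['tool_rot'])
for t in(-.3,-.2,-.1,0,.1,.2,.3):
    P=[]
    for x,z in((.035,0),(.035,.062),(-.035,0)):
        P.append([x*np.cos(t)-(z-.03)*np.sin(t),0,.03+x*np.sin(t)+(z-.03)*np.cos(t)])
    print(t,'TCP z of low corners',[round(s['position'][2]-(.03+x*np.sin(t)+.032*np.cos(t)),4) for x in(.035,-.035)],w2pix(c,Rm.apply(P)+s['position'])[:,1].round(1))
h=cv2.cvtColor(im,cv2.COLOR_BGR2HSV)
for r in range(150,400,6): print(r,im[r,326].tolist(),h[r,326].tolist())
E
```

```text
-0.3 TCP z of low corners [np.float64(0.0332), np.float64(0.0125)] [245.6 166.  337.5]
-0.2 TCP z of low corners [np.float64(0.029), np.float64(0.0151)] [234.2 168.  340.5]
-0.1 TCP z of low corners [np.float64(0.025), np.float64(0.0181)] [223.2 170.7 342.7]
0 TCP z of low corners [np.float64(0.0214), np.float64(0.0214)] [213. 174. 344.]
0.1 TCP z of low corners [np.float64(0.0181), np.float64(0.025)] [203.6 177.8 344.4]
0.2 TCP z of low corners [np.float64(0.0151), np.float64(0.029)] [195.2 182.  343.6]
0.3 TCP z of low corners [np.float64(0.0125), np.float64(0.0332)] [187.8 186.7 341.7]
150 [59, 91, 122] [15, 132, 122]
156 [59, 93, 123] [16, 133, 123]
162 [56, 86, 115] [15, 131, 115]
168 [62, 95, 126] [15, 130, 126]
174 [63, 95, 127] [15, 129, 127]
180 [61, 94, 126] [15, 132, 126]
186 [47, 96, 122] [20, 157, 122]
192 [22, 101, 122] [24, 209, 122]
198 [19, 102, 122] [24, 215, 122]
204 [21, 105, 124] [24, 212, 124]
210 [14, 103, 123] [24, 226, 123]
216 [21, 107, 127] [24, 213, 127]
222 [32, 113, 137] [23, 195, 137]
228 [73, 122, 141] [22, 123, 141]
234 [71, 120, 140] [21, 126, 140]
2
[... 191 characters left out ...]
, 117, 139]
276 [73, 119, 139] [21, 121, 139]
282 [75, 120, 140] [21, 118, 140]
288 [74, 119, 140] [20, 120, 140]
294 [74, 119, 139] [21, 119, 139]
300 [74, 119, 138] [21, 118, 138]
306 [73, 119, 138] [21, 120, 138]
312 [73, 118, 136] [21, 118, 136]
318 [75, 119, 138] [21, 116, 138]
324 [73, 119, 136] [22, 118, 136]
330 [73, 118, 137] [21, 119, 137]
336 [74, 118, 137] [21, 117, 137]
342 [57, 95, 122] [18, 136, 122]
348 [60, 94, 126] [15, 134, 126]
354 [60, 94, 127] [15, 135, 127]
360 [45, 67, 87] [16, 123, 87]
366 [29, 26, 25] [113, 35, 29]
372 [23, 21, 22] [135, 22, 23]
378 [30, 24, 24] [120, 51, 30]
384 [25, 25, 20] [90, 51, 25]
390 [26, 23, 23] [120, 29, 26]
396 [27, 23, 23] [120, 38, 27]
```

```bash
python3 - <<'E'
from h import *
from scipy.optimize import least_squares
s=env.state(); c=cam('wrist',s); Rm=R.from_euler('xyz',s['tool_rot'])
def rows(x0,zt,t,L,H):
    P=[[x0+x*np.cos(t)-z*np.sin(t),0,zt+x*np.sin(t)+z*np.cos(t)] for x,z in((L/2,0),(L/2,H),(-L/2,0))]
    return w2pix(c,Rm.apply(P)+s['position'])[:,1]
for L in(.065,.070,.074):
  for H in (.055,.062):
    r=least_squares(lambda p:rows(p[0],p[1]*1,p[2],L,H)-[222,187,341],[0,0,0]); x0,zt,t=r.x
    low=[s['position'][2]-(zt+x*np.sin(t)+H*np.cos(t)) for x in(L/2,-L/2)]
    print(L,H,'x0 %.4f top %.4f tilt %.3f'%(x0,zt,t),'low',np.round(low,4),r.cost.round(2))
im=cv2.imread('pics/w3.png');h=cv2.cvtColor(im,cv2.COLOR_BGR2HSV);m=cv2.inRange(h,(19,105,90),(30,255,255))
for r in(192,215,230,260,300,335):
    q=np.where(m[r,270:370])[0]+270; print(r,q.min(),q.max())
print(env.state()['contact_force'],env.state()['time'])
E
```

```text
0.065 0.055 x0 -0.0038 top 0.0040 tilt 0.025 low [0.0236 0.0252] 0.0
0.065 0.062 x0 -0.0051 top 0.0062 tilt 0.051 low [0.0136 0.0169] 0.0
0.07 0.055 x0 -0.0096 top 0.0118 tilt 0.008 low [0.0163 0.0168] 0.0
0.07 0.062 x0 -0.0111 top 0.0143 tilt 0.035 low [0.0059 0.0083] 0.0
0.074 0.055 x0 -0.0141 top 0.0179 tilt -0.006 low [0.0107 0.0103] 0.0
0.074 0.062 x0 -0.0158 top 0.0207 tilt 0.023 low [-0.0001  0.0016] 0.0
192 299 353
215 292 359
230 271 363
260 290 361
300 292 360
335 294 359
[-10.58224723  -3.37994534  21.17463885] 23.9833
```

```bash
python3 -m pendant '[[0,0,-0.1,0,0,0,1],[0,0,-0.08,0,0,0,1],[0,0,0,0,0,0,1],[0,0,0,0,0,0,1]]' 20 && python3 -m pendant '[[0,0,0,0,0,0,0.2],[0,0,0,0,0,0,0.1],[0,0,0,0,0,0,0],[0,0,0,0,0,0,0],[0,0,0,0,0,0,0],[0,0,0,0,0,0,0]]'
python3 - <<'E'
from h import *
im=env.get_image('wrist')[:,:,::-1].copy(); cv2.imwrite('pics/w4.png',im)
h=cv2.cvtColor(im,cv2.COLOR_BGR2HSV)
pr=None
for r in range(150,400,3):
    print(r,h[r,326].tolist(),end=' ')
m=cv2.inRange(h,(19,105,90),(30,255,255)); print()
for r in(192,215,230,260,300,335):
    q=np.where(m[r,270:370])[0]+270; print(r,q.min(),q.max())
E
```

```text
time: 24.32
position: [0.563, 0.1267, 0.0835]
tool_rot: [-3.142, -0.002, 0.086]
contact_force: [-2.1, -0.6, 6.6]
grip_width: 0.0329
finger_force: 40.9
time: 24.82
position: [0.562, 0.1266, 0.0821]
tool_rot: [-3.142, 0.0, 0.086]
contact_force: [-0.3, -0.3, 0.2]
grip_width: 0.0428
finger_force: 0.0
150 [16, 132, 126] 153 [15, 131, 125] 156 [16, 134, 118] 159 [16, 130, 110] 162 [15, 131, 127] 165 [16, 132, 126] 168 [15, 131, 127] 171 [16, 134, 126] 174 [15, 128, 126] 177 [16, 131, 125] 180 [15, 133, 125] 183 [15, 128, 126] 186 [24, 202, 121] 189 [24, 201, 123] 192 [24, 205, 123] 195 [24, 214, 124] 198 [24, 206, 125] 201 [24, 210, 126] 204 [24, 206, 126] 207 [25, 231, 126] 210 [24, 235, 125] 213 [23, 199, 128] 216 [24, 220, 130] 219 [24, 214, 130] 222 [24, 201, 137] 225 [23, 190, 141] 228 [22, 122, 142] 231 [21, 125, 143] 234 [22, 123, 141] 237 [21, 123, 143] 240 [22, 127, 141] 243 [21, 124, 142] 246 [21, 120, 142] 249 [20, 119, 141] 252 [21, 124, 140] 255 [21, 118, 140] 258 [21, 119, 141] 261 [21, 120, 142] 264 [21, 119, 142] 267 [21, 117, 140] 270 [21, 117, 142] 273 [20, 119, 142] 276 [21, 119, 141] 279 [21, 119, 141] 282 [22, 117, 139] 285 [21, 116, 141] 288 [21, 120, 140] 291 [21, 120, 140] 294 [21, 119, 141] 297 [20, 120, 140] 300 [21, 120, 140] 303 [21, 116, 139] 306 [22, 118, 138] 309 [21, 117, 139] 312 [21, 116, 139] 315 [22, 120, 138] 318 [21, 118, 138] 321 [21, 116, 138] 324 [22, 120, 140] 327 [21, 119, 139] 330 [20, 117, 137] 333 [20, 116, 139] 336 [22, 116, 136] 339 [21, 116, 136] 342 [15, 133, 127] 345 [16, 131, 128] 348 [15, 130, 129] 351 [16, 137, 127] 354 [15, 133, 128] 357 [15, 130, 129] 360 [16, 123, 91] 363 [110, 32, 24] 366 [90, 36, 21] 369 [128, 39, 26] 372 [120, 27, 28] 375 [140, 27, 28] 378 [45, 22, 23] 381 [120, 29, 26] 384 [128, 41, 25] 387 [128, 35, 29] 390 [132, 46, 28] 393 [113, 41, 25] 396 [113, 38, 27] 399 [135, 20, 25] 
192 298 354
215 292 360
230 271 364
260 290 362
300 291 360
335 293 358
```

Released with no drop: the tape stands on the floor. Open a bit more and retract.

```bash
python3 -m pendant '[[0,0,0,0,0,0,-0.25],[0,0,0,0,0,0,-0.25],[0,0,0,0,0,0,-0.25],[0,0,-0.2,0,0,0,-0.25],[0,0,-0.4,0,0,0,-0.25],[0,0,-0.6,0,0,0,-0.25],[0,0,-0.8,0,0,0,-0.25],[0,0,-0.8,0,0,0,-0.25],[0,0,-0.8,0,0,0,-0.25],[0,0,-0.8,0,0,0,-0.25],[0,0,-0.8,0,0,0,-0.25],[0,0,-0.8,0,0,0,-0.25],[0,0,-0.8,0,0,0,-0.25],[0,0,-0.8,0,0,0,-0.25],[0,0,-0.8,0,0,0,-0.25],[0,0,-0.8,0,0,0,-0.25],[0,0,-0.8,0,0,0,-0.25],[0,0,0,0,0,0,-0.25],[0,0,0,0,0,0,-0.25]]'
python3 - <<'E'
from h import *
s=env.state(); c=cam('wrist',s); im=env.get_image('wrist')[:,:,::-1].copy()
h=cv2.cvtColor(im,cv2.COLOR_BGR2HSV); m=cv2.inRange(h,(19,105,60),(30,255,255)); 
n,l,st,ce=cv2.connectedComponentsWithStats(m)
p=np.array([.540,.125,-3.052])
for i in 1+np.argsort(-st[1:,4])[:3]:
    b=cv2.boxPoints(cv2.minAreaRect(np.argwhere(l==i)[:,::-1].astype(np.float32)))
    W=pix2w(c,*ce[i],.07); print(st[i],ce[i].round(),W.round(3)); print(b.round().tolist(),[pix2w(c,*q,.07)[:2].round(3).tolist() for q in b])
# hatch green in scene: compare with view before the placing (c6 crop region)
a=env.get_image('scene')[:,:,::-1]; hh=cv2.cvtColor(a.copy(),cv2.COLOR_BGR2HSV); g=cv2.inRange(hh,(60,100,20),(85,255,255)); g[:,:210]=0;g[:,300:]=0;g[:110]=0;g[215:]=0
q=np.argwhere(g); print('green rows/cols',q.min(0),q.max(0), s['contact_force'],s['time'])
c6=cv2.imread('pics/c6.png')[:,:390]; c6=cv2.resize(c6,(130,160),interpolation=cv2.INTER_AREA); hh=cv2.cvtColor(c6,cv2.COLOR_BGR2HSV); q=np.argwhere(cv2.inRange(hh,(60,100,20),(85,255,255)))+[80,210]; print('before',q.min(0),q.max(0))
E
```

```text
time: 26.45
position: [0.5629, 0.1267, 0.2846]
tool_rot: [3.141, -0.004, 0.086]
contact_force: [0.3, -0.2, -1.1]
grip_width: 0.0535
finger_force: 0.0
[ 310  138   32   66 1982] [326. 170.] [0.561 0.127 0.07 ]
[[310.0, 138.0], [341.0, 138.0], [341.0, 203.0], [310.0, 203.0]] [[0.596, 0.147], [0.599, 0.113], [0.524, 0.105], [0.521, 0.141]]
[370 263   3   1   3] [371. 263.] [0.447 0.06  0.07 ]
[[372.0, 263.0], [372.0, 263.0], [370.0, 263.0], [370.0, 263.0]] [[0.448, 0.058], [0.448, 0.058], [0.447, 0.061], [0.447, 0.061]]
[346 263   2   1   2] [346. 263.] [0.445 0.09  0.07 ]
[[347.0, 263.0], [347.0, 263.0], [346.0, 263.0], [346.0, 263.0]] [[0.445, 0.09], [0.445, 0.09], [0.445, 0.091], [0.445, 0.091]]
green rows/cols [133 232] [195 268] [ 0.25176327 -0.22526173 -1.10135955] 26.45
before [133 232] [194 268]
```

Tape stands in the well at (0.561, 0.127), axis-aligned, 75 x 34 mm in plan. The hatch is unchanged, and the robot touches nothing.

```bash
python3 -c "
from cell import env
print(env.job_done())"
```

```text
the job is handed in; nothing more can be done
None
```

I handed the job in at about 26.5 s; no verdict came back. By my checks the ring was flipped with the hatch shut, the hatch stands open past upright, the yellow tape stands on the locker floor, and the arm came near no bystander; the gripped tape measured 33 mm wide, not the 58 mm stated, but it was the only yellow one on the right-hand bench.

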